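# Lean a book on the tag reader and hold its key half-way

### The arm

A 6-joint arm with a two-finger parallel gripper is mounted at the origin on a cart in front of the work surface, level with it; the furniture and walls round the work are solid. World frame = base frame: x ahead of the robot, y to its left, z up, the work surface at z = 0. Lengths are in m, angles in rad, forces in N, time in s.
With the tool pointing down it reaches from about 0.375 to 0.9 m from the base axis. Payload 3.1 kg.
Tool frame: the origin (TCP) lies where the fingers leave the gripper's body, on its centre line; the fingertips stand 73 mm ahead of it and the grasp point (between the pads) lies 54 mm ahead of it; z points along the fingers, y is the line along which they close (so a half turn about z gives the same grasp; the last joint's range is limited). The gripper opens to 85 mm and grips with 20 to 120 N. Pads are 22 mm wide; open, the fingers measure 114 mm over their backs; the gripper's body (76 mm by 85 mm) begins 54 mm behind the grasp point. The pads swing forward as they close: fully open they stand 13 mm farther back than shut.
Start: joints at [-1.442, 0.527, 1.433, -0, 1.181, -0.178], TCP at [0.189, -0.596, 0.304] pointing down, gripper open.
Joint ranges: [-3.08, 3.08], [-0.75, 2.2], [0.22, 2.44], [-1.43, 4.57], [0, 2.65], [-2.85, 2.85]. Speed limits (rad/s): [2.79, 2.79, 3.14, 3.14, 3.14, 3.14].

### API

Orientations are given as a unit quaternion [x, y, z, w].
In Python, from station import manip gives the robot as it stands.
- The arm moves only by the shell command python3 -m crank 'ROWS' [FORCE]. ROWS is JSON, a list of rows, each an object with "dp": the shift along the tool's x, y, z normalised to -1 to 1, where 1 is 50 cm, a list of three; "delta_rot": the turn, a rotation vector about the tool's x, y, z normalised to -1 to 1, where 1 is 2 pi rad, a list of three; "fingers": the opening, from -1 (shut) to 1 (fully open). A call has 1 to 12 rows; each row shifts and turns the commanded pose from where the row before left it, along the tool's axes as they then stand; what a row does not reach is not made up. A row lasts 1/12 s, in which the tool goes at most 41.7 mm and 7.16 degrees, less where a joint would pass 70% of its speed; a pose out of reach is approached as far as the arm can. A call with a number of a shift or a turn outside -1 to 1 is refused whole. A call with a gripper value outside its range is refused whole. The fingers move at their own pace and stop on an object; FORCE is the grip in N (left out, the last holds). Time passes only in rows, so rows that do not move let the fingers close. It gives the time, the measured TCP pose, the force, the opening and the grip force at its end, in the units of the state.
- manip.sense(): the state, without advancing time (a new reading comes with each control period).
- manip.snapshot(name): name is "scene" or "top" or "wrist"; returns (picture, depth): 384x512x3 uint8, red, green, blue; 384x512 float32, m along the optical axis (not along the pixel's ray), 0 where there is no reading.
- manip.camera_model(name): a dict with "fx", "fy", "cx", "cy" (pixels), "origin" and "attitude" of the camera in the world. Camera axes: x right, y up, looking along -z (the intrinsics and any distortion apply to the point x, -y, -z); pixel columns grow to the right and rows downward; lengths in m; the calibration is good to about 2 mm. A picture is of the moment at which its call begins: read the wrist's pose just before it. camera_model takes no time and is no camera call; for the wrist camera it gives the pose at the moment of the call.
- manip.sign_off(): hands the job in; it is judged then, once.
The state is a dict: "t": time; "q": joint angles; "qd": joint speeds; "tau": joint torques, N m; "tcp_pos": TCP position; "tool_rot": TCP orientation; "force": force on the tool from outside, world axes, zero at the start; "ft_torque": the same for the moment, N m; "finger_gap": opening from 0.0 (shut) to 1.0 (fully open); "gripper_force": force on a finger pad.
Only numpy, scipy, OpenCV 4.12 (cv2) and the standard library are available. Lean on these libraries where they do the work, as an engineer would, in place of code of your own. Each camera call takes 0.05 s, during which the arm holds its last target. There are 200 camera calls.

### The job

Take the salmon-pink book out of the desk sorter, lean it back against the sloped face of the tag reader, right way up, centred and square, with its foot on the ledge behind the low lip, and let go of it. Then, with the fingertips, press the red spring key half-way, so that the top of its cap is level with the green band on the gauge post beside it, never down to its stop, keep it there for at least two seconds, and finish while still holding it so. Leave the disk and the phone in the sorter, and the round speaker, where they are.

Things in the scene. Friction and masses are not known exactly. Their poses are not given: they have to be found in the camera images.
- pink_book: salmon-pink hardback book standing upright in one of the sorter's three slots (which one varies), 150 x 14 x 207 mm, about 0.3 kg, loose. Origin: centre of its underside (foot). z is up along its 207 mm height, x runs along its 150 mm width (spine at -x), y is the 14 mm thickness, normal to the covers. Grip it by its covers at the top.
- drive: dark grey external disk standing on its long edge in another slot, 115 x 14 x 78 mm, loose; leave it. Origin: middle of its lower edge; z up.
- handset: black mobile phone standing on its long edge in another slot, 148 x 9 x 72 mm, loose; leave it. Origin: middle of its lower edge; z up.
- sorter: fixed dark steel desk sorter, 150 x 160 x 66 mm, open at the top; place varies. Origin: centre of its underside; x along the slots, y across the slots. Three slots at y = -55, 0 and +55 mm, 18 mm wide, floor at z = 6 mm, slot walls 3 mm thick up to z = 66 mm: lift the book's foot above z = 95 mm to clear them and the things in the other slots.
- reader: fixed tag reader, grey base 150 x 200 x 12 mm that carries the white sloped cradle, about 150 mm high in all; place and yaw vary. Origin: on the desk top below the cradle's corner; its front faces its -x.
- cradle: the reader's white sloped cradle, leaning 20 degrees back. z points up along the face, x backward into it, y along the ledge. Origin: middle of the inner corner of ledge and face, 30 mm above the desk. Face: plane x = 0, 180 mm wide, up to z = 125 mm. Ledge: plane z = 0, forward to x = -30 mm, where a 5 mm lip rises to z = 10 mm. The book's foot belongs between lip and face.
- key_base: fixed grey key housing, 100 x 80 x 40 mm, with the red key on top and a white gauge post (10 x 34 mm, top at z = 82 mm) at x = +34 mm behind the key; a green band on the post from z = 59 to 65 mm. Origin: on the desk, below the key's axis; x points away from the robot at yaw 0; place and yaw vary.
- key (a joint): travel of the red key, straight down: 0 = up (as found), 0.020 m = at its stop. Half-way is 0.010 m (cap top level with the middle of the green band). Spring: about 2 N to start, 6 N half-way, 10 N at the stop; it springs back when let go.
- key_top (a point): middle of the top of the red key's round cap (40 mm across, 10 mm thick); 72 mm above the desk when up, 62 mm when half-way, 52 mm at the stop.
- screen_end (a point): fixed point, an obstacle: lower near corner of the big black monitor, where its screen's right-hand end comes nearest to the robot. The screen is an upright slab 30 mm thick, from 107 to 473 mm above the desk, that runs from here 785 mm away to the far left (58 degrees left of straight ahead). Keep hand and wrist on the robot's side of it.
- speaker_puck: round dark speaker, 111 mm across, 27 mm high, loose on the desk; leave it. Origin: centre of its underside.

How it is judged:
By the outcome, as a careful person would: the job done as asked, in the order asked, and still so for the second after the job is handed in, while the arm keeps its last pose, push and grip.
It also fails if it takes over 58 s, if anything falls off the work surface, if the arm or the gripper's body presses on something with over 40 N, if the wrist force passes 120 N, or if a joint passes its speed limit or range.

## Working session

There is one attempt and no reset: what is moved stays moved. The work goes in short steps, Python scripts to look and compute and a shell command to move; the robot and the scene stay as the last step left them, time stands still between calls to the robot, and variables do not carry over. Pictures are saved under pics/ and viewed, at most 10 in all, crops included, and the job is handed in when it is done.

```bash
ls; mkdir -p pics; cat > h.py <<'E'
import numpy as np, cv2
from station import manip
from scipy.spatial.transform import Rotation as R
def snap(n):
    c=manip.camera_model(n); p,d=manip.snapshot(n); return p,d,c
def Rc(c):
    a=np.array(c["attitude"],float)
    return a if a.shape==(3,3) else R.from_quat(a).as_matrix()
def cloud(d,c):
    v,u=np.mgrid[:d.shape[0],:d.shape[1]]
    P=np.stack([(u-c["cx"])/c["fx"]*d,-(v-c["cy"])/c["fy"]*d,-d],-1)
    W=P@Rc(c).T+np.array(c["origin"]); W[d==0]=np.nan; return W
E
python3 - <<'E'
from h import *
print(manip.sense())
for n in("scene","top"):
    p,d,c=snap(n); print(n,c); np.savez(n+"0.npz",p=p,d=d,W=cloud(d,c))
    cv2.imwrite(f"pics/{n}0.png",p[...,::-1])
E
```

```text
pics
{'t': 0.0, 'q': array([-1.44152619e+00,  5.28465867e-01,  1.43394690e+00, -4.01661679e-07,
        1.18140518e+00, -1.78490175e-01]), 'qd': array([ 7.57765717e-04, -7.86239611e-04,  5.13972636e-04,  4.79249622e-05,
       -1.60634002e-03, -4.54826088e-04]), 'tau': array([ 6.70429527e-04, -4.42348588e+01, -1.78022593e+01, -1.92872380e-04,
        8.45216622e-03,  1.28408324e-06]), 'tcp_pos': array([ 0.18928558, -0.59503587,  0.30291945]), 'tool_rot': array([ 9.88183170e-01,  1.53273564e-01,  2.71938355e-05, -1.11231427e-03]), 'force': array([-0.0863047 ,  1.21789611, -0.07843312]), 'ft_torque': array([-0.00650003, -0.04366271,  0.05018348]), 'gripper_force': 0.0, 'finger_gap': 1.0019468690456153}
scene {'fx': 385.4333947413462, 'fy': 385.4333947413462, 'cx': 248.60104263185875, 'cy': 192.10659937971963, 'origin': array([0.27868704, 0.55930465, 0.7960489 ]), 'attitude': array([-0.07414452,  0.33324775,  0.9121832 , -0.22665024])}
top {'fx': 347.37171203494853, 'fy': 347.37171203494853, 'cx': 255.1376330920158, 'cy': 190.31353268218004, 'origin': array([ 0.45237723, -0.01067014,  1.08843655]), 'attitude': array([ 0.0328348 , -0.03143688, -0.70199623,  0.71072842])}
```

View pics/scene0.png

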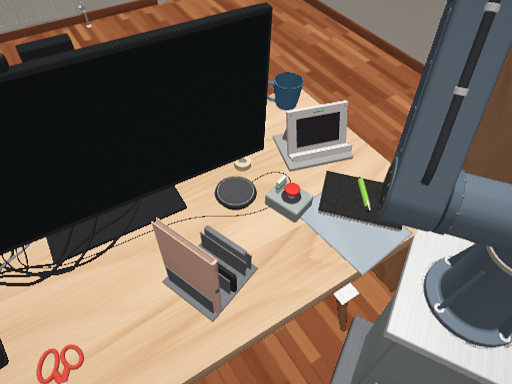

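View pics/top0.png

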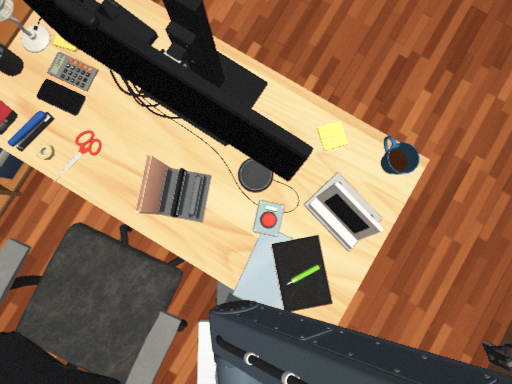

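Scene: the book is in the sorter's left (+y) slot (top view about (152,185)), key at (269,219), reader at (345,212), speaker at (255,173). I'll measure them from the clouds.

```bash
cat > m.py <<'E'
from h import *
def load(n): z=np.load(n+"0.npz"); return z["p"],z["W"]
def rect(P): 
    r=cv2.minAreaRect((P[:,:2]*1000).astype(np.float32)); return np.round(r[0],1),np.round(r[1],1),round(r[2],2)
for n in("scene","top"):
    p,W=load(n); h=cv2.cvtColor(p,cv2.COLOR_RGB2HSV).astype(int); z=W[...,2]; x,y=W[...,0],W[...,1]
    print("==",n,"desk z",np.nanmedian(z[(abs(z)<.03)]))
    pink=((h[...,0]<14)|(h[...,0]>172))&(h[...,1]>50)&(h[...,1]<150)&(z>.02)&(z<.26)&(x>.3)&(x<.8)&(y>.1)&(y<.5)
    P=W[pink]; print("pink",len(P),np.percentile(P,[1,50,99],axis=0).round(3).tolist())
    T=P[P[:,2]>np.percentile(P[:,2],99)-.012]; print(" top",len(T),rect(T),T[:,2].mean())
    C=P-P.mean(0);w,v=np.linalg.eigh(C.T@C); print(" normal",v[:,0].round(3),P.mean(0).round(4),np.sqrt(w/len(P)).round(4))
    red=((h[...,0]<6)|(h[...,0]>174))&(h[...,1]>170)&(z>.03)&(z<.1)&(x>.2)
    P=W[red];T=P[P[:,2]>.066]; print("red",len(P),P.mean(0).round(4),len(T),rect(T) if len(T)>5 else"", np.median(T[:,2]) if len(T) else"")
    if len(T): k=T.mean(0)
    m=(abs(z-.040)<.006)&(np.hypot(x-k[0],y-k[1])<.08); print("keybase",m.sum(),rect(W[m]))
    m=(abs(z-.082)<.005)&(np.hypot(x-k[0],y-k[1])<.06)&~red; print("post",m.sum(),rect(W[m]) if m.sum()>3 else"")
    m=(abs(z-.066)<.006)&(np.hypot(x-k[0],y-k[1])>.1)&(y>.05)&(y<.4)&(x<.6)&(h[...,1]<120); print("sorter66",m.sum(),rect(W[m]))
    m=(z>.003)&(z<.02)&(np.hypot(x-k[0],y-k[1])>.1)&(y<-.1)&(y>-.45)&(x>.3)&(h[...,1]<60)&(h[...,2]>80); print("readerbase",m.sum(),rect(W[m]))
    m=(z>.05)&(z<.2)&(y<-.12)&(y>-.45)&(x>.3)&(x<.62); P=W[m]; print("cradle",m.sum(),rect(P),np.percentile(P,[1,99],axis=0).round(3).tolist())
E
python3 m.py
```

```text
== scene desk z -0.0003862118852708818
pink 2409 [[0.473, 0.262, 0.033], [0.536, 0.285, 0.153], [0.619, 0.296, 0.213]]
 top 463 (array([547.2, 277.4]), array([ 16.2, 150.6]), 80.7) 0.2094870813570234
 normal [-0.167 -0.986 -0.001] [0.5387 0.284  0.1471] [0.0081 0.0452 0.0504]
red 156 [ 0.4601 -0.0442  0.0701] 152 (array([460.6, -46.6]), array([35.1, 38.7]), 22.49) 0.0704484723033258
keybase 684 (array([464.9, -47.1]), array([81.4, 98.9]), 78.2)
post 48 (array([493.9, -52.2]), array([34.3, 11.1]), 81.77)
sorter66 823 (array([271.3, 176.9]), array([681.8, 168.3]), 10.07)
readerbase 768 (array([ 491.5, -277.9]), array([351.4, 336.6]), 5.93)
cradle 2325 (array([ 537.7, -325.7]), array([182.9, 266.5]), 45.29) [[0.416, -0.424, 0.051], [0.615, -0.204, 0.145]]
== top desk z 0.0006020203050595141
pink 1108 [[0.474, 0.191, 0.05], [0.547, 0.27, 0.157], [0.782, 0.289, 0.229]]
 top 14 (array([747. , 188.3]), array([199.8,   0.9]), 58.13) 0.24061422702590596
 normal [-0.213 -0.977  0.01 ] [0.5516 0.2679 0.1526] [0.0117 0.0479 0.0586]
red 282 [0.621  0.3601 0.0563] 139 (array([460.1, -48.1]), array([37.1, 37.2]), 45.48) 0.07163659065389827
keybase 671 (array([464.8, -49.8]), array([79.8, 99.7]), 78.15)
post 40 (array([492.9, -55.8]), array([33. ,  9.5]), 78.56)
sorter66 387 (array([532.7, 212.9]), array([117. , 135.1]), 80.59)
readerbase 744 (array([ 514. , -305.1]), array([197.8, 408.5]), 43.95)
cradle 1637 (array([ 535. , -326.8]), array([178.9, 262.3]), 44.38) [[0.41, -0.423, 0.05], [0.613, -0.202, 0.148]]
```

```bash
cat > m2.py <<'E'
from h import *
from scipy.optimize import least_squares
for n in("scene","top"):
    z0=np.load(n+"0.npz");p,W=z0["p"],z0["W"]; x,y,z=W[...,0],W[...,1],W[...,2]
    yaw=np.deg2rad(-45); ex=np.array([np.cos(yaw),np.sin(yaw),0])
    reg=(z>.035)&(z<.16)&(y<-.12)&(y>-.46)&(x>.3)&(x<.7)
    P=W[reg]; best=0; rng=np.random.default_rng(0)
    for i in range(600):
        a,b,c=P[rng.choice(len(P),3,0)]; nn=np.cross(b-a,c-a); l=np.linalg.norm(nn)
        if l<1e-6: continue
        nn/=l
        if not .2<abs(nn[2])<.5: continue
        if nn[2]>0: nn=-nn
        if nn@ex<.5: continue
        s=(abs((P-a)@nn)<.003).sum()
        if s>best: best=s; B=(nn,a)
    nn,a=B
    for _ in range(3):
        I=P[abs((P-a)@nn)<.004]; a=I.mean(0); w,v=np.linalg.eigh((I-a).T@(I-a)); nn=v[:,0]*-np.sign(v[2,0])
    yw=np.arctan2(nn[1],nn[0]); print(n,len(P),len(I),"n",nn.round(4),"yaw",np.rad2deg(yw).round(2),"lean",np.rad2deg(np.arcsin(-nn[2])).round(2))
    ey=np.array([-np.sin(yw),np.cos(yw),0]); ez=np.cross(nn,ey)
    s=(I-a)@ey; lo,hi=np.percentile(s,[.5,99.5]); print(" width",hi-lo,"z range",I[:,2].min(),I[:,2].max())
    # corner: z=0.030 point on plane, centre
    mid=a+(lo+hi)/2*ey; O=mid+ez*(.030-mid[2])/ez[2]; print(" cradle origin",O.round(4),"zlocal max",((I-O)@ez).max())
    # reader base: convex points at z~.012
    L=(W-O)@np.stack([nn,ey,ez],1); 
    lip=(L[...,2]>.004)&(L[...,2]<.014)&(L[...,0]<-.02)&(L[...,0]>-.05)&(abs(L[...,1])<.12); q=L[lip]
    print(" lip",lip.sum(),np.percentile(q,[1,50,99],axis=0).round(4).tolist())
    yh=yw; 
    from collections import Counter
    Rr=np.array([[np.cos(yw),np.sin(yw)],[-np.sin(yw),np.cos(yw)]])
    b=(abs(z-.012)<.006)&(np.hypot(x-O[0],y-O[1])<.16); q=(W[b][:,:2]-O[:2])@Rr.T; print(" base",b.sum(),np.percentile(q,[1,99],axis=0).round(4).tolist())
    if n=="scene":
        # sorter outline z<.02 saturation-low near
        c=np.array([.54,.225]); m=(z>.002)&(z<.075)&(np.hypot(x-c[0],y-c[1])<.14)
        q=(W[m][:,:2]*1000).astype(np.float32); print("sorter",cv2.minAreaRect(q),len(q))
E
python3 m2.py
```

```text
scene 3327 2343 n [ 0.6516 -0.6743 -0.3475] yaw -45.98 lean 20.33
 width 0.17743740610762881 z range 0.03503986457207653 0.1480648525242506
 cradle origin [ 0.4673 -0.2531  0.03  ] zlocal max 0.12520715960974382
 lip 118 [[-0.0379, -0.0857, 0.0041], [-0.0339, 0.0079, 0.007], [-0.0296, 0.0864, 0.0098]]
 base 1358 [[-0.1564, -0.0931], [0.1011, 0.0981]]
sorter ((534.7572631835938, 235.07247924804688), (254.46292114257812, 233.86309814453125), 19.806110382080078) 3114
top 2496 1488 n [ 0.6506 -0.6745 -0.3491] yaw -46.03 lean 20.43
 width 0.17710130215936526 z range 0.03509858213309491 0.15023578086308909
 cradle origin [ 0.4649 -0.2552  0.03  ] zlocal max 0.1290496809883054
 lip 131 [[-0.0364, -0.0858, 0.0043], [-0.0334, -0.0015, 0.0087], [-0.0294, 0.0876, 0.0129]]
 base 1515 [[-0.1568, -0.0981], [0.109, 0.0992]]
```

```bash
cat >> h.py <<'E'
def down(deg,tilt=None):
    a=np.deg2rad(deg); c,s=np.cos(a),np.sin(a)
    return np.array([[c,s,0],[s,-c,0],[0,0,-1.]])
def plan(p,Rt,N,p0=None,R0=None):
    s=manip.sense()
    if p0 is None: p0,R0=s["tcp_pos"],R.from_quat(s["tool_rot"]).as_matrix()
    r=R.from_matrix(R0.T@Rt).as_rotvec()
    S=sum(R.from_rotvec(r*k/N).as_matrix() for k in range(N))
    dp=np.linalg.solve(S,R0.T@(np.array(p)-p0))
    print(N,"rows dp",(dp/.5).round(4).tolist(),"rot",(r/N/2/np.pi).round(5).tolist(),"mm/row",np.linalg.norm(dp*1000).round(1),"deg/row",np.rad2deg(np.linalg.norm(r)/N).round(2))
E
python3 - <<'E'
from h import *
plan([.5475,.2775,.345],down(-9.6),28)
z0=np.load("top0.npz");W=z0["W"]
for u,v in((312,153),(300,178),(290,170)): print(W[v,u].round(3))
E
```

```text
28 rows dp [0.0307, -0.0607, -0.0029] rot [-1e-05, 0.0, 0.0027] mm/row 34.0 deg/row 0.97
[ 0.673 -0.187 -0.001]
[ 0.592 -0.149 -0.   ]
[ 0.573 -0.089  0.291]
```

```bash
python3 - <<'E'
from h import *
s=manip.sense();R0=R.from_quat(s["tool_rot"]).as_matrix()
plan([.5475,.2775,.345],R0,24)
E
```

```text
24 rows dp [0.0505, -0.0603, -0.0034] rot [0.0, 0.0, 0.0] mm/row 39.3 deg/row 0.0
```

```bash
r='{"dp":[0.0505,-0.0603,-0.0034],"delta_rot":[0,0,0],"fingers":1}'; true
python3 -m crank '[{"dp":[0.0505,-0.0603,-0.0034],"delta_rot":[0,0,0],"fingers":1},{"dp":[0.0505,-0.0603,-0.0034],"delta_rot":[0,0,0],"fingers":1},{"dp":[0.0505,-0.0603,-0.0034],"delta_rot":[0,0,0],"fingers":1},{"dp":[0.0505,-0.0603,-0.0034],"delta_rot":[0,0,0],"fingers":1},{"dp":[0.0505,-0.0603,-0.0034],"delta_rot":[0,0,0],"fingers":1},{"dp":[0.0505,-0.0603,-0.0034],"delta_rot":[0,0,0],"fingers":1},{"dp":[0.0505,-0.0603,-0.0034],"delta_rot":[0,0,0],"fingers":1},{"dp":[0.0505,-0.0603,-0.0034],"delta_rot":[0,0,0],"fingers":1},{"dp":[0.0505,-0.0603,-0.0034],"delta_rot":[0,0,0],"fingers":1},{"dp":[0.0505,-0.0603,-0.0034],"delta_rot":[0,0,0],"fingers":1},{"dp":[0.0505,-0.0603,-0.0034],"delta_rot":[0,0,0],"fingers":1},{"dp":[0.0505,-0.0603,-0.0034],"delta_rot":[0,0,0],"fingers":1}]'
python3 -m crank '[{"dp":[0.0505,-0.0603,-0.0034],"delta_rot":[0,0,0],"fingers":1},{"dp":[0.0505,-0.0603,-0.0034],"delta_rot":[0,0,0],"fingers":1},{"dp":[0.0505,-0.0603,-0.0034],"delta_rot":[0,0,0],"fingers":1},{"dp":[0.0505,-0.0603,-0.0034],"delta_rot":[0,0,0],"fingers":1},{"dp":[0.0505,-0.0603,-0.0034],"delta_rot":[0,0,0],"fingers":1},{"dp":[0.0505,-0.0603,-0.0034],"delta_rot":[0,0,0],"fingers":1},{"dp":[0.0505,-0.0603,-0.0034],"delta_rot":[0,0,0],"fingers":1},{"dp":[0.0505,-0.0603,-0.0034],"delta_rot":[0,0,0],"fingers":1},{"dp":[0.0505,-0.0603,-0.0034],"delta_rot":[0,0,0],"fingers":1},{"dp":[0.0505,-0.0603,-0.0034],"delta_rot":[0,0,0],"fingers":1},{"dp":[0.0505,-0.0603,-0.0034],"delta_rot":[0,0,0],"fingers":1},{"dp":[0.0505,-0.0603,-0.0034],"delta_rot":[0,0,0],"fingers":1}]'
python3 -m crank '[{"dp":[0,0,0],"delta_rot":[0,0,0.0189],"fingers":1},{"dp":[0,0,0],"delta_rot":[0,0,0.0189],"fingers":1},{"dp":[0,0,0],"delta_rot":[0,0,0.0189],"fingers":1},{"dp":[0,0,0],"delta_rot":[0,0,0.0189],"fingers":1},{"dp":[0,0,0],"delta_rot":[0,0,0],"fingers":1},{"dp":[0,0,0],"delta_rot":[0,0,0],"fingers":1},{"dp":[0,0,0],"delta_rot":[0,0,0],"fingers":1}]'
python3 - <<'E'
from h import *
p,d,c=snap("wrist"); np.savez("wrist0.npz",p=p,d=d,W=cloud(d,c)); cv2.imwrite("pics/wrist0.png",p[...,::-1])
W=cloud(d,c);h=cv2.cvtColor(p,cv2.COLOR_RGB2HSV).astype(int);z=W[...,2]
m=(z>.19)&(z<.235)&(abs(W[...,0]-.547)<.12)&(abs(W[...,1]-.277)<.06)&(h[...,1]>30)
q=W[m]; print(m.sum(), q.mean(0) if len(q) else 0, cv2.minAreaRect((q[:,:2]*1000).astype(np.float32)) if len(q)>5 else 0,np.median(q[:,2]) if len(q) else 0)
print(manip.sense()["q"].round(3))
E
```

```text
t: 1.1
tcp_pos: [0.3686, -0.1571, 0.3243]
tool_rot: [0.988, 0.153, -0.0, -0.0]
force: [0.3, -0.9, 0.4]
finger_gap: 0.998
gripper_force: 0.0
t: 2.1
tcp_pos: [0.5477, 0.2796, 0.3443]
tool_rot: [0.988, 0.154, -0.001, 0.0]
force: [0.8, -0.9, 1.1]
finger_gap: 0.998
gripper_force: 0.0
t: 2.68
tcp_pos: [0.5475, 0.2775, 0.3445]
tool_rot: [0.997, -0.082, -0.0, 0.0]
force: [-0.0, -0.1, 1.2]
finger_gap: 0.999
gripper_force: 0.0
4898 [0.5528686  0.27519792 0.2106302 ] ((547.807861328125, 276.0582275390625), (14.01329231262207, 149.48365783691406), 80.54252624511719) 0.21007669720548816
[ 0.287  0.471  1.415 -0.     1.257  2.023]
```

View pics/wrist0.png

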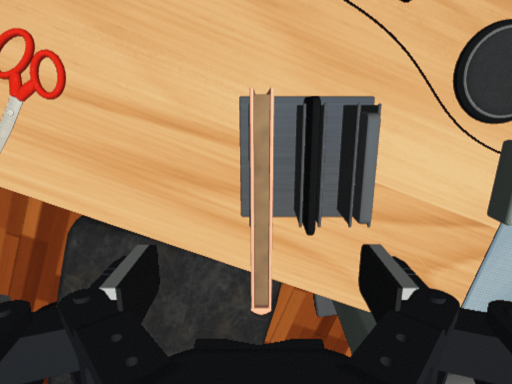

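The wrist view shows the book's top edge from (262,90) to (260,312), with the spine towards the robot. Its centre is (0.5478, 0.2761), yaw -9.5°, so I descend to grip.

```bash

python3 -m crank '[{"dp":[0,0.0026,0.025],"delta_rot":[0,0,0],"fingers":1},{"dp":[0,0,0.05],"delta_rot":[0,0,0],"fingers":1},{"dp":[0,0,0.05],"delta_rot":[0,0,0],"fingers":1},{"dp":[0,0,0.05],"delta_rot":[0,0,0],"fingers":1},{"dp":[0,0,0.03],"delta_rot":[0,0,0],"fingers":1},{"dp":[0,0,0.016],"delta_rot":[0,0,0],"fingers":1},{"dp":[0,0,0],"delta_rot":[0,0,0],"fingers":1},{"dp":[0,0,0],"delta_rot":[0,0,0],"fingers":-0.3},{"dp":[0,0,0],"delta_rot":[0,0,0],"fingers":-0.6},{"dp":[0,0,0],"delta_rot":[0,0,0],"fingers":-1},{"dp":[0,0,0],"delta_rot":[0,0,0],"fingers":-1},{"dp":[0,0,0],"delta_rot":[0,0,0],"fingers":-1}]' 60
python3 -m crank '[{"dp":[0,0,0],"delta_rot":[0,0,0],"fingers":-1},{"dp":[0,0,0],"delta_rot":[0,0,0],"fingers":-1},{"dp":[0,0,0],"delta_rot":[0,0,0],"fingers":-1},{"dp":[0,0,0],"delta_rot":[0,0,0],"fingers":-1}]'
```

```text
t: 3.73
tcp_pos: [0.5478, 0.2764, 0.2352]
tool_rot: [0.997, -0.083, 0.001, -0.0]
force: [0.5, 0.7, -0.0]
finger_gap: 0.295
gripper_force: 0.0
t: 4.07
tcp_pos: [0.5478, 0.2764, 0.235]
tool_rot: [0.997, -0.083, 0.001, -0.0]
force: [-0.1, 0.2, 5.5]
finger_gap: 0.154
gripper_force: 59.5
```

```bash

python3 -m crank '[{"dp":[0,0,-0.01],"delta_rot":[0,0,0],"fingers":-1},{"dp":[0,0,-0.02],"delta_rot":[0,0,0],"fingers":-1},{"dp":[0,0,-0.03],"delta_rot":[0,0,0],"fingers":-1},{"dp":[0,0,-0.04],"delta_rot":[0,0,0],"fingers":-1},{"dp":[0,0,-0.04],"delta_rot":[0,0,0],"fingers":-1},{"dp":[0,0,-0.04],"delta_rot":[0,0,0],"fingers":-1},{"dp":[0,0,-0.04],"delta_rot":[0,0,0],"fingers":-1},{"dp":[0,0,-0.04],"delta_rot":[0,0,0],"fingers":-1},{"dp":[0,0,-0.02],"delta_rot":[0,0,0],"fingers":-1},{"dp":[0,0,-0.01],"delta_rot":[0,0,0],"fingers":-1},{"dp":[0,0,0],"delta_rot":[0,0,0],"fingers":-1}]'
cat > bk.py <<'E'
from h import *
s=manip.sense();p0=s["tcp_pos"];R0=R.from_quat(s["tool_rot"]).as_matrix()
for n in("scene","top"):
    p,d,c=snap(n);W=cloud(d,c);h=cv2.cvtColor(p,cv2.COLOR_RGB2HSV).astype(int)
    m=((h[...,0]<14)|(h[...,0]>172))&(h[...,1]>40)&(h[...,1]<160)
    L=(W-p0)@R0; m&=(abs(L[...,0])<.11)&(abs(L[...,1])<.04)&(L[...,2]>-.01)&(L[...,2]<.26)
    q=L[m]; cv2.imwrite(f"pics/{n}_b{s['t']:.1f}.png",p[...,::-1])
    if len(q)<50: print(n,len(q)); continue
    C=q-q.mean(0);v=np.linalg.eigh(C.T@C)[1][:,0]; r=cv2.minAreaRect((q[:,[0,2]]*1000).astype(np.float32))
    print(n,len(q),"tool-frame pct",np.percentile(q,[1,50,99],axis=0).round(4).tolist(),"n",v.round(3),"rect xz",r)
E
python3 bk.py
```

```text
t: 4.98
tcp_pos: [0.5475, 0.2764, 0.3799]
tool_rot: [0.997, -0.084, 0.001, -0.0]
force: [0.7, -0.9, -4.2]
finger_gap: 0.158
gripper_force: 58.6
scene 3626 tool-frame pct [[-0.0755, -0.0092, 0.0219], [-0.0274, -0.0081, 0.1195], [0.0715, 0.0055, 0.2245]] n [0.017 1.    0.013] rect xz ((-0.48758697509765625, 112.79866027832031), (151.160400390625, 233.6553497314453), 0.076503686606884)
top 1698 tool-frame pct [[-0.0742, -0.0052, 0.0221], [-0.0141, 0.0073, 0.1036], [0.0711, 0.0125, 0.2211]] n [ 0.002 -1.     0.01 ] rect xz ((-1.783233642578125, 109.55967712402344), (149.013916015625, 234.6421661376953), 0.20421373844146729)
```

The book is gripped square and its foot is about 0.229 m ahead of the TCP. Before carrying it over I need the screen's end for the detour.

```bash
python3 - <<'E'
from h import *
for n in("scene","top"):
    W=np.load(n+"0.npz")["W"];z=W[...,2];x,y=W[...,0],W[...,1]
    u=np.array([np.cos(np.deg2rad(58)),np.sin(np.deg2rad(58))]); 
    m=(z>.17)&(z<.47)&(x>.45)&(x<1.1)&(y>-.25)&(y<.7)&~((x<.64)&(y>.15))
    q=W[m][:,:2]; r=cv2.minAreaRect((q*1000).astype(np.float32)); print(n,m.sum(),r,cv2.boxPoints(r).round().tolist())
nn=np.array([np.cos(.349)*np.cos(np.deg2rad(-46)),np.cos(.349)*np.sin(np.deg2rad(-46)),-np.sin(.349)])
ey=np.array([np.sin(np.deg2rad(46)),np.cos(np.deg2rad(46)),0]);ez=np.cross(nn,ey);O=np.array([.466,-.2542,.03])
Rt=np.stack([ey,nn,-ez],1)
np.savez("cr.npz",nn=nn,ey=ey,ez=ez,O=O,Rt=Rt)
s=manip.sense();R0=R.from_quat(s["tool_rot"]).as_matrix()
v1=np.array([.40,.0,.38]); Rm=down(44)
pre=O-.016*nn+.329*ez; print("pre",pre)
plan(v1,R0,8); plan(v1,down(44),9); plan(pre,Rt,12,v1,Rm); plan(pre,Rt,12,v1,R0)
E
```

```text
scene 38248 ((796.55029296875, 108.954345703125), (600.1484985351562, 175.54843139648438), 58.01506042480469) [[563.0, -99.0], [712.0, -192.0], [1030.0, 317.0], [881.0, 410.0]]
top 11012 ((874.4752197265625, 255.52435302734375), (925.27587890625, 199.47145080566406), 61.345088958740234) [[565.0, -103.0], [740.0, -198.0], [1184.0, 614.0], [1009.0, 709.0]]
pre [ 0.53370754 -0.32431321  0.34463761]
8 rows dp [-0.0247, 0.0742, -0.0004] rot [0.0, 0.0, 0.0] mm/row 39.1 deg/row 0.0
9 rows dp [-0.0484, 0.0534, -0.0004] rot [-0.0, 5e-05, -0.01654] mm/row 36.0 deg/row 5.95
12 rows dp [-0.0215, 0.0549, -0.0029] rot [0.00463, -0.0, -0.0] mm/row 29.5 deg/row 1.67
12 rows dp [0.0082, 0.0605, -0.004] rot [0.00428, -0.00213, -0.01228] mm/row 30.6 deg/row 4.74
```

```bash
python3 - <<'E'
from h import *
c=np.load("cr.npz"); v1=np.array([.38,-.08,.385])
plan(v1,down(44),12); pre=c["O"]-.016*c["nn"]+.329*c["ez"]; plan(pre,c["Rt"],11,v1,down(44))
E
```

```text
12 rows dp [-0.0438, 0.052, -0.0011] rot [-0.0, 4e-05, -0.0124] mm/row 34.0 deg/row 4.47
11 rows dp [-0.0108, 0.0521, -0.0009] rot [0.00505, -0.0, -0.0] mm/row 26.6 deg/row 1.82
```

```bash

python3 -m crank '[{"dp":[-0.0438,0.052,-0.0011],"delta_rot":[0,0,-0.0124],"fingers":-1},{"dp":[-0.0438,0.052,-0.0011],"delta_rot":[0,0,-0.0124],"fingers":-1},{"dp":[-0.0438,0.052,-0.0011],"delta_rot":[0,0,-0.0124],"fingers":-1},{"dp":[-0.0438,0.052,-0.0011],"delta_rot":[0,0,-0.0124],"fingers":-1},{"dp":[-0.0438,0.052,-0.0011],"delta_rot":[0,0,-0.0124],"fingers":-1},{"dp":[-0.0438,0.052,-0.0011],"delta_rot":[0,0,-0.0124],"fingers":-1},{"dp":[-0.0438,0.052,-0.0011],"delta_rot":[0,0,-0.0124],"fingers":-1},{"dp":[-0.0438,0.052,-0.0011],"delta_rot":[0,0,-0.0124],"fingers":-1},{"dp":[-0.0438,0.052,-0.0011],"delta_rot":[0,0,-0.0124],"fingers":-1},{"dp":[-0.0438,0.052,-0.0011],"delta_rot":[0,0,-0.0124],"fingers":-1},{"dp":[-0.0438,0.052,-0.0011],"delta_rot":[0,0,-0.0124],"fingers":-1},{"dp":[-0.0438,0.052,-0.0011],"delta_rot":[0,0,-0.0124],"fingers":-1}]'
python3 -m crank '[{"dp":[0,0,0],"delta_rot":[0,0,0],"fingers":-1},{"dp":[0,0,0],"delta_rot":[0,0,0],"fingers":-1},{"dp":[0,0,0],"delta_rot":[0,0,0],"fingers":-1}]'
python3 - <<'E'
from h import *
c=np.load("cr.npz"); pre=c["O"]-.016*c["nn"]+.329*c["ez"]; plan(pre,c["Rt"],12);print(manip.sense()["q"].round(2))
E
```

```text
t: 6.08
tcp_pos: [0.3786, -0.0806, 0.3848]
tool_rot: [0.927, 0.376, -0.001, -0.001]
force: [1.3, -0.1, -3.5]
finger_gap: 0.159
gripper_force: 60.0
t: 6.33
tcp_pos: [0.3796, -0.0794, 0.3849]
tool_rot: [0.928, 0.374, -0.001, -0.001]
force: [0.4, 0.6, -3.3]
finger_gap: 0.153
gripper_force: 60.2
12 rows dp [-0.0098, 0.0479, -0.001] rot [0.00459, 0.0, -3e-05] mm/row 24.5 deg/row 1.65
[-0.5   0.09  1.86  0.    1.19  0.31]
```

```bash

python3 -m crank '[{"dp":[-0.0098,0.0479,-0.001],"delta_rot":[0.0046,0,0],"fingers":-1},{"dp":[-0.0098,0.0479,-0.001],"delta_rot":[0.0046,0,0],"fingers":-1},{"dp":[-0.0098,0.0479,-0.001],"delta_rot":[0.0046,0,0],"fingers":-1},{"dp":[-0.0098,0.0479,-0.001],"delta_rot":[0.0046,0,0],"fingers":-1},{"dp":[-0.0098,0.0479,-0.001],"delta_rot":[0.0046,0,0],"fingers":-1},{"dp":[-0.0098,0.0479,-0.001],"delta_rot":[0.0046,0,0],"fingers":-1},{"dp":[-0.0098,0.0479,-0.001],"delta_rot":[0.0046,0,0],"fingers":-1},{"dp":[-0.0098,0.0479,-0.001],"delta_rot":[0.0046,0,0],"fingers":-1},{"dp":[-0.0098,0.0479,-0.001],"delta_rot":[0.0046,0,0],"fingers":-1},{"dp":[-0.0098,0.0479,-0.001],"delta_rot":[0.0046,0,0],"fingers":-1},{"dp":[-0.0098,0.0479,-0.001],"delta_rot":[0.0046,0,0],"fingers":-1},{"dp":[-0.0098,0.0479,-0.001],"delta_rot":[0.0045,0,0],"fingers":-1}]'
python3 -m crank '[{"dp":[0,0,0],"delta_rot":[0,0,0],"fingers":-1},{"dp":[0,0,0],"delta_rot":[0,0,0],"fingers":-1},{"dp":[0,0,0],"delta_rot":[0,0,0],"fingers":-1}]'
python3 bk.py
python3 - <<'E'
from h import *
c=np.load("cr.npz"); s=manip.sense(); R0=R.from_quat(s["tool_rot"]).as_matrix()
B=np.stack([c["nn"],c["ey"],c["ez"]],1); print("tcp in cradle",((s["tcp_pos"]-c["O"])@B).round(4), "rot err deg",np.rad2deg(R.from_matrix(R0.T@c["Rt"]).as_rotvec()).round(2))
E
```

```text
t: 7.33
tcp_pos: [0.5365, -0.3234, 0.3452]
tool_rot: [0.913, 0.37, -0.065, -0.16]
force: [0.2, 0.7, -3.4]
finger_gap: 0.153
gripper_force: 60.3
t: 7.58
tcp_pos: [0.5353, -0.3226, 0.3454]
tool_rot: [0.913, 0.37, -0.065, -0.161]
force: [0.7, 0.9, -4.1]
finger_gap: 0.155
gripper_force: 60.6
scene 4345 tool-frame pct [[-0.0698, -0.0115, 0.0246], [0.0103, -0.0073, 0.1229], [0.0757, 0.0078, 0.2294]] n [-0.015  1.    -0.001] rect xz ((7.224639892578125, 127.03829956054688), (180.62277221679688, 238.8312225341797), 4.292557716369629)
top 2704 tool-frame pct [[-0.0713, -0.0106, 0.0227], [0.0117, -0.0081, 0.1201], [0.0734, 0.0044, 0.2262]] n [-0.01   1.    -0.006] rect xz ((-5.729011535644531, 121.47315979003906), (163.02691650390625, 259.64874267578125), 1.3383556604385376)
tcp in cradle [-0.017   0.002   0.3308] rot err deg [0.14 0.02 0.09]
```

```bash
ls pics; cp pics/scene_b6*.png pics/a.png 2>/dev/null; python3 -c "
import cv2,glob
f=sorted(glob.glob('pics/scene_b*.png'))[-1];a=cv2.imread(f)[60:220,230:420];cv2.imwrite('pics/pre.png',cv2.resize(a,None,fx=4,fy=3.5))"
```

```text
scene0.png
scene_b5.0.png
scene_b7.6.png
top0.png
top_b5.0.png
top_b7.6.png
wrist0.png
```

View pics/pre.png

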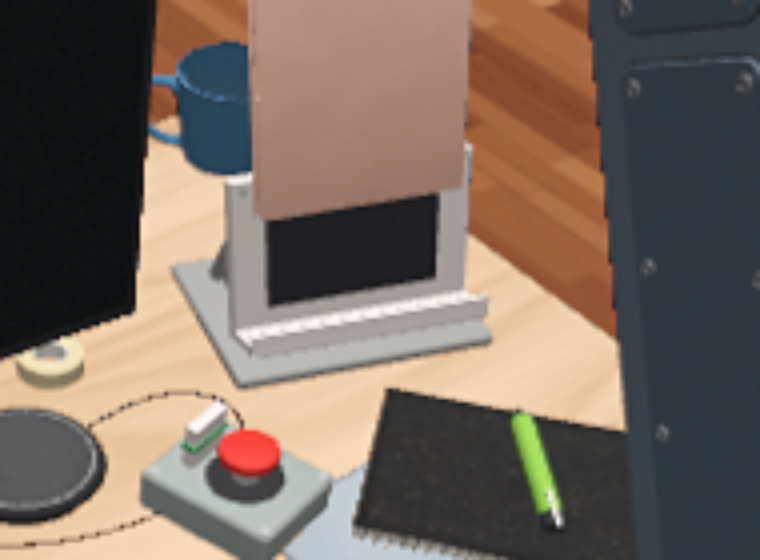

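Scene crop: the book hangs above the cradle, square to it (book foot from (255,215) to (465,185) px in the crop), and a few mm off to +y. I shift it by -3 mm and lower it.

```bash

python3 -m crank '[{"dp":[-0.006,0,0.01],"delta_rot":[0,0,0],"fingers":-1},{"dp":[0,0,0.02],"delta_rot":[0,0,0],"fingers":-1},{"dp":[0,0,0.03],"delta_rot":[0,0,0],"fingers":-1},{"dp":[0,0,0.03],"delta_rot":[0,0,0],"fingers":-1},{"dp":[0,0,0.03],"delta_rot":[0,0,0],"fingers":-1},{"dp":[0,0,0.03],"delta_rot":[0,0,0],"fingers":-1},{"dp":[0,0,0.02],"delta_rot":[0,0,0],"fingers":-1},{"dp":[0,0,0.01],"delta_rot":[0,0,0],"fingers":-1},{"dp":[0,0,0.006],"delta_rot":[0,0,0],"fingers":-1},{"dp":[0,0,0.004],"delta_rot":[0,0,0],"fingers":-1},{"dp":[0,0,0],"delta_rot":[0,0,0],"fingers":-1},{"dp":[0,0,0],"delta_rot":[0,0,0],"fingers":-1}]'
cat > st.py <<'E'
from h import *
c=np.load("cr.npz"); s=manip.sense(); R0=R.from_quat(s["tool_rot"]).as_matrix()
B=np.stack([c["nn"],c["ey"],c["ez"]],1); print("tcp in cradle",((s["tcp_pos"]-c["O"])@B).round(4),"force in cradle",(s["force"]@B).round(2), "rot err deg",np.rad2deg(R.from_matrix(R0.T@c["Rt"]).as_rotvec()).round(2))
E
python3 st.py
```

```text
t: 8.68
tcp_pos: [0.5107, -0.3037, 0.2577]
tool_rot: [0.914, 0.369, -0.064, -0.159]
force: [-1.0, 0.1, -4.0]
finger_gap: 0.159
gripper_force: 60.6
tcp in cradle [-0.0152 -0.0023  0.2368] force in cradle [ 0.7  -0.65 -4.05] rot err deg [ 0.25 -0.01 -0.01]
```

```bash

python3 -m crank '[{"dp":[0,0.004,0.004],"delta_rot":[0,0,0],"fingers":-1},{"dp":[0,0.004,0.004],"delta_rot":[0,0,0],"fingers":-1},{"dp":[0,0.003,0.003],"delta_rot":[0,0,0],"fingers":-1},{"dp":[0,0.002,0.002],"delta_rot":[0,0,0],"fingers":-1},{"dp":[0,0,0],"delta_rot":[0,0,0],"fingers":-1},{"dp":[0,0,0],"delta_rot":[0,0,0],"fingers":-1}]'
python3 st.py
```

```text
t: 9.18
tcp_pos: [0.513, -0.3064, 0.249]
tool_rot: [0.913, 0.369, -0.065, -0.16]
force: [-0.1, -2.0, -0.9]
finger_gap: 0.155
gripper_force: 61.1
tcp in cradle [-0.0089 -0.0024  0.2298] force in cradle [ 1.61 -1.48 -0.41] rot err deg [ 0.18  0.   -0.02]
```

```bash

python3 -m crank '[{"dp":[0,0.002,0.001],"delta_rot":[0,0,0],"fingers":-1},{"dp":[0,0.002,0],"delta_rot":[0,0,0],"fingers":-1},{"dp":[0,0,0],"delta_rot":[0,0,0],"fingers":-1},{"dp":[0,0,0],"delta_rot":[0,0,0],"fingers":-1}]'
python3 st.py; python3 bk.py
```

```text
t: 9.52
tcp_pos: [0.5137, -0.3074, 0.2485]
tool_rot: [0.913, 0.369, -0.065, -0.16]
force: [-2.1, -1.5, 4.1]
finger_gap: 0.158
gripper_force: 61.8
tcp in cradle [-0.0076 -0.0026  0.2297] force in cradle [-1.78 -2.5   3.75] rot err deg [ 0.09  0.04 -0.  ]
scene 3607 tool-frame pct [[-0.0702, -0.0124, 0.0246], [0.0111, -0.0079, 0.1213], [0.076, 0.0067, 0.224]] n [-0.011  1.     0.011] rect xz ((2.5683364868164062, 137.05862426757812), (255.8294219970703, 184.3989715576172), 86.61734771728516)
top 1126 tool-frame pct [[-0.0702, -0.0106, 0.0221], [0.021, -0.008, 0.0786], [0.0741, 0.0069, 0.1376]] n [-0.015  1.    -0.002] rect xz ((8.938152313232422, 78.40592956542969), (165.80238342285156, 153.09429931640625), 12.7366943359375)
```

```bash

python3 -m crank '[{"dp":[0,0,0],"delta_rot":[0,0,0],"fingers":-0.65},{"dp":[0,0,0],"delta_rot":[0,0,0],"fingers":-0.6},{"dp":[0,0,0],"delta_rot":[0,0,0],"fingers":-0.5},{"dp":[0,0,0],"delta_rot":[0,0,0],"fingers":-0.4},{"dp":[0,0,0],"delta_rot":[0,0,0],"fingers":-0.3},{"dp":[0,0,0],"delta_rot":[0,0,0],"fingers":-0.2},{"dp":[0,0,0],"delta_rot":[0,0,0],"fingers":-0.1},{"dp":[0,0,0],"delta_rot":[0,0,0],"fingers":0},{"dp":[0,0,0],"delta_rot":[0,0,0],"fingers":0},{"dp":[0,0,0],"delta_rot":[0,0,0],"fingers":0}]'
cat > bc.py <<'E'
from h import *
c=np.load("cr.npz");B=np.stack([c["nn"],c["ey"],c["ez"]],1);t=manip.sense()["t"]
for n in("scene","top"):
    p,d,cm=snap(n);W=cloud(d,cm);h=cv2.cvtColor(p,cv2.COLOR_RGB2HSV).astype(int);L=(W-c["O"])@B
    m=((h[...,0]<14)|(h[...,0]>172))&(h[...,1]>40)&(h[...,1]<160)&(abs(L[...,1])<.12)&(L[...,0]>-.05)&(L[...,0]<.03)&(L[...,2]>-.02)&(L[...,2]<.23)
    q=L[m];f=q[abs(q[:,0]-np.median(q[:,0]))<.004];C=f-f.mean(0);v=np.linalg.eigh(C.T@C)[1][:,0];v*=np.sign(v[0])
    e=lambda a,b:[np.percentile(f[(f[:,2]>a)&(f[:,2]<b),1],k).round(4) for k in(.5,99.5)]
    print(n,len(q),"front cover x",np.median(q[:,0]).round(4),"n",v.round(3),"y low/high",e(.02,.08),e(.1,.16),"z",np.percentile(f[:,2],[.5,99.5]).round(4))
    cv2.imwrite(f"pics/{n}_c{t:.1f}.png",p[...,::-1])
E
python3 st.py;python3 bc.py
```

```text
t: 10.45
tcp_pos: [0.5142, -0.3074, 0.2476]
tool_rot: [0.913, 0.369, -0.064, -0.16]
force: [-0.2, 0.7, 0.7]
finger_gap: 0.496
gripper_force: 0.0
tcp in cradle [-0.007  -0.0023  0.229 ] force in cradle [-0.88  0.35  0.38] rot err deg [ 0.16 -0.01 -0.01]
scene 3596 front cover x -0.0134 n [ 1.     0.005 -0.009] y low/high [np.float64(-0.0722), np.float64(0.0728)] [np.float64(-0.0733), np.float64(0.0723)] z [0.0043 0.2049]Traceback (most recent call last):
  File "bc.py", line 8, in <module>
    print(n,len(q),"front cover x",np.median(q[:,0]).round(4),"n",v.round(3),"y low/high",e(.02,.08),e(.1,.16),"z",np.percentile(f[:,2],[.5,99.5]).round(4))
                                                                                          ~^^^^^^^^^
  File "bc.py", line 7, in <lambda>
    e=lambda a,b:[np.percentile(f[(f[:,2]>a)&(f[:,2]<b),1],k).round(4) for k in(.5,99.5)]
                  ~~~~~~~~~~~~~^^^^^^^^^^^^^^^^^^^^^^^^^^^^^^
    return _quantile_unchecked(
        a, q, axis, out, overwrite_input, method, keepdims, weights)
    return _ureduce(a,
                    func=_quantile_ureduce_func,
    ...<5 lines>...
                    overwrite_input=overwrite_input,
                    method=method)
    r = func(a, **kwargs)
    result = _quantile(arr,
                       quantiles=q,
    ...<2 lines>...
                       out=out,
                       weights=wgt)
    slices_having_nans = np.isnan(arr[-1, ...])
                                  ~~~^^^^^^^^^
IndexError: index -1 is out of bounds for axis 0 with size 0
```

```bash

python3 -m crank '[{"dp":[0,0,-0.01],"delta_rot":[0,0,0],"fingers":0},{"dp":[0,0,-0.02],"delta_rot":[0,0,0],"fingers":0},{"dp":[0,0,-0.04],"delta_rot":[0,0,0],"fingers":0},{"dp":[0,0,-0.05],"delta_rot":[0,0,0],"fingers":0},{"dp":[0,0,-0.05],"delta_rot":[0,0,0],"fingers":0},{"dp":[0,0,-0.04],"delta_rot":[0,0,0],"fingers":0},{"dp":[0,0,-0.02],"delta_rot":[0,0,0],"fingers":0},{"dp":[0,0,0],"delta_rot":[0,0,0],"fingers":0}]'
sed -i 's/^    e=lambda.*/    e=lambda a,b:np.percentile(np.r_[f[(f[:,2]>a)\&(f[:,2]<b),1],[0]],[.5,99.5]).round(4)/' bc.py
python3 bc.py
python3 - <<'E'
from h import *
s=manip.sense();R0=R.from_quat(s["tool_rot"]).as_matrix();c=manip.camera_model("wrist");print("cam in tool",(R0.T@(c["origin"]-s["tcp_pos"])).round(3),s["q"].round(2))
v=np.array([.43,-.12,.32]); k=np.array([.4605,-.0475,.175])
for yaw in(-11.7,): plan(v,down(yaw),12); plan(k,down(yaw),7,v,down(yaw))
E
```

```text
t: 11.22
tcp_pos: [0.5424, -0.3367, 0.359]
tool_rot: [0.914, 0.369, -0.063, -0.157]
force: [0.2, -0.3, 1.4]
finger_gap: 0.5
gripper_force: 0.0
scene 3820 front cover x -0.0134 n [ 1.     0.005 -0.009] y low/high [-0.0733  0.0737] [-0.0732  0.0726] z [0.0039 0.2051]
top 2420 front cover x -0.0136 n [ 1.     0.005 -0.008] y low/high [-0.0757  0.0708] [-0.0749  0.0707] z [0.0016 0.2075]
cam in tool [ 0.066  0.    -0.07 ] [-0.74  0.62  1.15  0.02  1.72  0.06]
12 rows dp [-0.0061, -0.0398, 0.0138] rot [-0.00423, 0.00223, 0.01276] mm/row 21.3 deg/row 4.9
7 rows dp [0.0043, -0.0221, 0.0414] rot [0.0, 0.0, 0.0] mm/row 23.6 deg/row 0.0
```

The book leans flat on the face, centred within about 2 mm and square. Next is the key; keeping yaw 44° holds the wrist camera away from the screen.

```bash
python3 - <<'E'
from h import *
v=np.array([.43,-.12,.32]); k=np.array([.4605,-.0475,.175])
plan(v,down(44),9); plan(k,down(44),7,v,down(44))
E
```

```text
9 rows dp [0.0155, -0.0493, 0.0177] rot [-0.00613, 0.0, -0.0] mm/row 27.3 deg/row 2.21
7 rows dp [0.0207, -0.0088, 0.0414] rot [0.0, 0.0, 0.0] mm/row 23.6 deg/row 0.0
```

```bash

python3 -m crank '[{"dp":[0.0155,-0.0493,0.0177],"delta_rot":[-0.0061,0,0],"fingers":0},{"dp":[0.0155,-0.0493,0.0177],"delta_rot":[-0.0061,0,0],"fingers":0},{"dp":[0.0155,-0.0493,0.0177],"delta_rot":[-0.0061,0,0],"fingers":0},{"dp":[0.0155,-0.0493,0.0177],"delta_rot":[-0.0061,0,0],"fingers":-1},{"dp":[0.0155,-0.0493,0.0177],"delta_rot":[-0.0061,0,0],"fingers":-1},{"dp":[0.0155,-0.0493,0.0177],"delta_rot":[-0.0061,0,0],"fingers":-1},{"dp":[0.0155,-0.0493,0.0177],"delta_rot":[-0.0061,0,0],"fingers":-1},{"dp":[0.0155,-0.0493,0.0177],"delta_rot":[-0.0061,0,0],"fingers":-1},{"dp":[0.0155,-0.0493,0.0177],"delta_rot":[-0.0061,0,0],"fingers":-1},{"dp":[0,0,0],"delta_rot":[0,0,0],"fingers":-1},{"dp":[0,0,0],"delta_rot":[0,0,0],"fingers":-1}]' 40
python3 - <<'E'
from h import *
plan([.4605,-.0475,.175],down(44),8)
p,d,c=snap("wrist"); W=cloud(d,c);h=cv2.cvtColor(p,cv2.COLOR_RGB2HSV).astype(int);z=W[...,2]
m=((h[...,0]<6)|(h[...,0]>174))&(h[...,1]>150)&(z>.06)&(z<.085); q=W[m]; print(m.sum(), cv2.minEnclosingCircle((q[:,:2]*1000).astype(np.float32)) if len(q)>5 else 0, np.median(q[:,2]) if len(q) else 0)
E
```

```text
t: 12.23
tcp_pos: [0.428, -0.1179, 0.3189]
tool_rot: [0.927, 0.376, -0.002, -0.003]
force: [0.4, -0.3, -0.0]
finger_gap: 0.001
gripper_force: 0.0
8 rows dp [0.0181, -0.0069, 0.036] rot [-0.00013, 3e-05, 4e-05] mm/row 20.4 deg/row 0.05
1498 ((461.4342956542969, -48.59048080444336), 19.88602638244629) 0.07158801091068961
```

```bash

python3 -m crank '[{"dp":[0.0183,-0.0067,0.036],"delta_rot":[0,0,0],"fingers":-1},{"dp":[0.0183,-0.0067,0.036],"delta_rot":[0,0,0],"fingers":-1},{"dp":[0.0183,-0.0067,0.036],"delta_rot":[0,0,0],"fingers":-1},{"dp":[0.0183,-0.0067,0.036],"delta_rot":[0,0,0],"fingers":-1},{"dp":[0.0183,-0.0067,0.036],"delta_rot":[0,0,0],"fingers":-1},{"dp":[0.0183,-0.0067,0.036],"delta_rot":[0,0,0],"fingers":-1},{"dp":[0.0183,-0.0067,0.036],"delta_rot":[0,0,0],"fingers":-1},{"dp":[0.0183,-0.0067,0.036],"delta_rot":[0,0,0],"fingers":-1},{"dp":[0,0,0.02],"delta_rot":[0,0,0],"fingers":-1},{"dp":[0,0,0.01],"delta_rot":[0,0,0],"fingers":-1},{"dp":[0,0,0],"delta_rot":[0,0,0],"fingers":-1},{"dp":[0,0,0],"delta_rot":[0,0,0],"fingers":-1}]'
```

```text
t: 13.28
tcp_pos: [0.465, -0.0507, 0.1611]
tool_rot: [0.927, 0.374, -0.0, -0.001]
force: [-0.6, 0.4, 0.6]
finger_gap: -0.003
gripper_force: 0.0
```

```bash

python3 -m crank '[{"dp":[-0.0022,-0.0092,0],"delta_rot":[0,0,0],"fingers":-1},{"dp":[0,0,0.01],"delta_rot":[0,0,0],"fingers":-1},{"dp":[0,0,0.01],"delta_rot":[0,0,0],"fingers":-1},{"dp":[0,0,0.006],"delta_rot":[0,0,0],"fingers":-1},{"dp":[0,0,0],"delta_rot":[0,0,0],"fingers":-1},{"dp":[0,0,0],"delta_rot":[0,0,0],"fingers":-1}]'
python3 -m crank '[{"dp":[0,0,0.004],"delta_rot":[0,0,0],"fingers":-1},{"dp":[0,0,0.004],"delta_rot":[0,0,0],"fingers":-1},{"dp":[0,0,0],"delta_rot":[0,0,0],"fingers":-1},{"dp":[0,0,0],"delta_rot":[0,0,0],"fingers":-1}]'
```

```text
t: 13.78
tcp_pos: [0.4603, -0.0474, 0.1482]
tool_rot: [0.927, 0.375, -0.0, -0.001]
force: [-0.5, 0.6, 0.5]
finger_gap: -0.001
gripper_force: 0.0
t: 14.12
tcp_pos: [0.4606, -0.0474, 0.1444]
tool_rot: [0.927, 0.375, -0.0, -0.0]
force: [0.1, -0.2, 1.8]
finger_gap: -0.003
gripper_force: 0.9
```

```bash

python3 -m crank '[{"dp":[0,0,0.004],"delta_rot":[0,0,0],"fingers":-1},{"dp":[0,0,0.004],"delta_rot":[0,0,0],"fingers":-1},{"dp":[0,0,0.004],"delta_rot":[0,0,0],"fingers":-1},{"dp":[0,0,0.004],"delta_rot":[0,0,0],"fingers":-1},{"dp":[0,0,0],"delta_rot":[0,0,0],"fingers":-1},{"dp":[0,0,0],"delta_rot":[0,0,0],"fingers":-1},{"dp":[0,0,0],"delta_rot":[0,0,0],"fingers":-1}]'
python3 - <<'E'
from h import *
p,d,c=snap("scene"); W=cloud(d,c);h=cv2.cvtColor(p,cv2.COLOR_RGB2HSV).astype(int);z=W[...,2]
m=((h[...,0]<6)|(h[...,0]>174))&(h[...,1]>150)&(abs(W[...,0]-.46)<.04)&(abs(W[...,1]+.05)<.04); print(m.sum(),np.percentile(z[m],[50,80,90,97]).round(4))
print([manip.sense()["force"].round(1).tolist()])
a=p[160:230,250:330,::-1];cv2.imwrite("pics/key1.png",cv2.resize(a,None,fx=8,fy=8,interpolation=cv2.INTER_CUBIC))
E
```

```text
t: 14.7
tcp_pos: [0.4606, -0.0474, 0.1365]
tool_rot: [0.927, 0.375, -0.0, -0.0]
force: [0.1, 1.0, 4.6]
finger_gap: -0.003
gripper_force: 2.4
98 [0.0621 0.0638 0.0653 0.0742]
[[0.7, 0.4, 4.8]]
```

View pics/key1.png

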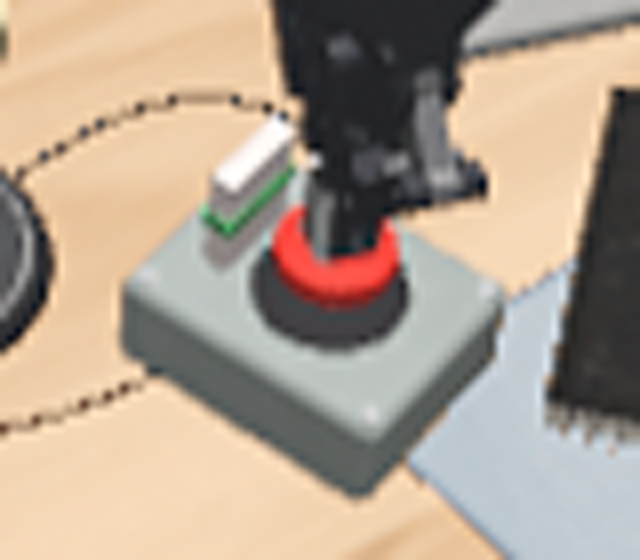

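Scene crop: the fingertips sit in the middle of the red cap (335,255), slightly above half-way at 4.7 N. I lower them 1.5 mm and hold.

```bash

python3 -m crank '[{"dp":[0,0,0.002],"delta_rot":[0,0,0],"fingers":-1},{"dp":[0,0,0.001],"delta_rot":[0,0,0],"fingers":-1},{"dp":[0,0,0],"delta_rot":[0,0,0],"fingers":-1},{"dp":[0,0,0],"delta_rot":[0,0,0],"fingers":-1},{"dp":[0,0,0],"delta_rot":[0,0,0],"fingers":-1},{"dp":[0,0,0],"delta_rot":[0,0,0],"fingers":-1}]'
python3 - <<'E'
from h import *
F=[];Z=[];K=[]
for i in range(10):
    p,d,c=snap("scene"); s=manip.sense();F.append(s["force"][2]);Z.append(s["tcp_pos"][2])
    W=cloud(d,c);h=cv2.cvtColor(p,cv2.COLOR_RGB2HSV).astype(int);z=W[...,2]
    m=((h[...,0]<6)|(h[...,0]>174))&(h[...,1]>150)&(abs(W[...,0]-.46)<.04)&(abs(W[...,1]+.05)<.04);K.append(np.percentile(z[m],[50,80,90]))
print(np.mean(F),np.std(F),np.mean(Z),np.mean(K,0))
E
```

```text
t: 15.25
tcp_pos: [0.4606, -0.0474, 0.135]
tool_rot: [0.927, 0.375, 0.0, -0.0]
force: [-0.2, -0.7, 5.9]
finger_gap: -0.001
gripper_force: 2.7
5.351916675915265 0.4591121964001021 0.13506593818327692 [0.06057597 0.06233004 0.06755077]
```

```bash

python3 -m crank '[{"dp":[0,0,0],"delta_rot":[0,0,0],"fingers":-1},{"dp":[0,0,0],"delta_rot":[0,0,0],"fingers":-1},{"dp":[0,0,0],"delta_rot":[0,0,0],"fingers":-1},{"dp":[0,0,0],"delta_rot":[0,0,0],"fingers":-1},{"dp":[0,0,0],"delta_rot":[0,0,0],"fingers":-1},{"dp":[0,0,0],"delta_rot":[0,0,0],"fingers":-1},{"dp":[0,0,0],"delta_rot":[0,0,0],"fingers":-1},{"dp":[0,0,0],"delta_rot":[0,0,0],"fingers":-1},{"dp":[0,0,0],"delta_rot":[0,0,0],"fingers":-1},{"dp":[0,0,0],"delta_rot":[0,0,0],"fingers":-1},{"dp":[0,0,0],"delta_rot":[0,0,0],"fingers":-1},{"dp":[0,0,0],"delta_rot":[0,0,0],"fingers":-1}]'
python3 - <<'E'
from h import *
k=np.array([.461,-.048]);a=np.deg2rad(-11.7)
for n in("wrist","top","scene"):
    p,d,c=snap(n); W=cloud(d,c);h=cv2.cvtColor(p,cv2.COLOR_RGB2HSV).astype(int);z=W[...,2]
    r=np.hypot(W[...,0]-k[0],W[...,1]-k[1])
    m=((h[...,0]<6)|(h[...,0]>174))&(h[...,1]>150)&(r<.0185)&(z>.045)&(z<.09)
    l=W[...,:2]-k; lx=l@[np.cos(a),np.sin(a)];ly=l@[-np.sin(a),np.cos(a)]
    b=(abs(z-.04)<.006)&(abs(ly)<.035)&(lx<-.026)&(lx>-.05)
    po=(abs(z-.082)<.006)&(abs(lx-.034)<.004)&(abs(ly)<.014)
    print(n,m.sum(),np.median(z[m]) if m.any() else 0,"housing",b.sum(),np.median(z[b]) if b.any() else 0,"post",po.sum(),np.median(z[po]) if po.any() else 0)
    if n=="wrist": cv2.imwrite("pics/key_w.png",p[...,::-1])
for n in("scene","top"):
    z0=np.load(n+"0.npz");p,W=z0["p"],z0["W"];h=cv2.cvtColor(p,cv2.COLOR_RGB2HSV).astype(int);z=W[...,2];r=np.hypot(W[...,0]-k[0],W[...,1]-k[1])
    m=((h[...,0]<6)|(h[...,0]>174))&(h[...,1]>150)&(r<.0185)&(z>.045)&(z<.09); print("before",n,m.sum(),np.median(z[m]))
E
```

```text
t: 16.75
tcp_pos: [0.4606, -0.0474, 0.1351]
tool_rot: [0.927, 0.374, 0.0, -0.0]
force: [0.4, -0.2, 4.3]
finger_gap: 0.004
gripper_force: 2.7
wrist 1752 0.06193605624799707 housing 2210 0.0395550769028928 post 1361 0.08153292282804502
top 0 0 housing 0 0 post 0 0
scene 65 0.06126392110455714 housing 174 0.03848188655440693 post 27 0.08051487399309087
before scene 130 0.07062282163123346
before top 126 0.07170228814286816
```

Against the housing and post, the wrist camera puts the cap top at about 62.3 mm, which is half-way. I'll hold on, recheck the book and hand in.

```bash

python3 -m crank '[{"dp":[0,0,0],"delta_rot":[0,0,0],"fingers":-1},{"dp":[0,0,0],"delta_rot":[0,0,0],"fingers":-1},{"dp":[0,0,0],"delta_rot":[0,0,0],"fingers":-1},{"dp":[0,0,0],"delta_rot":[0,0,0],"fingers":-1},{"dp":[0,0,0],"delta_rot":[0,0,0],"fingers":-1},{"dp":[0,0,0],"delta_rot":[0,0,0],"fingers":-1},{"dp":[0,0,0],"delta_rot":[0,0,0],"fingers":-1},{"dp":[0,0,0],"delta_rot":[0,0,0],"fingers":-1},{"dp":[0,0,0],"delta_rot":[0,0,0],"fingers":-1},{"dp":[0,0,0],"delta_rot":[0,0,0],"fingers":-1},{"dp":[0,0,0],"delta_rot":[0,0,0],"fingers":-1},{"dp":[0,0,0],"delta_rot":[0,0,0],"fingers":-1}]'
python3 -m crank '[{"dp":[0,0,0],"delta_rot":[0,0,0],"fingers":-1},{"dp":[0,0,0],"delta_rot":[0,0,0],"fingers":-1},{"dp":[0,0,0],"delta_rot":[0,0,0],"fingers":-1},{"dp":[0,0,0],"delta_rot":[0,0,0],"fingers":-1},{"dp":[0,0,0],"delta_rot":[0,0,0],"fingers":-1},{"dp":[0,0,0],"delta_rot":[0,0,0],"fingers":-1},{"dp":[0,0,0],"delta_rot":[0,0,0],"fingers":-1},{"dp":[0,0,0],"delta_rot":[0,0,0],"fingers":-1},{"dp":[0,0,0],"delta_rot":[0,0,0],"fingers":-1},{"dp":[0,0,0],"delta_rot":[0,0,0],"fingers":-1},{"dp":[0,0,0],"delta_rot":[0,0,0],"fingers":-1},{"dp":[0,0,0],"delta_rot":[0,0,0],"fingers":-1}]'
sed -i 's/("scene","top")/("scene",)/' bc.py; python3 bc.py; python3 -c "
from station import manip
print(manip.sign_off())"
```

```text
t: 17.9
tcp_pos: [0.4606, -0.0474, 0.1351]
tool_rot: [0.927, 0.374, 0.0, -0.0]
force: [1.0, 0.4, 5.4]
finger_gap: 0.0
gripper_force: 2.7
t: 18.9
tcp_pos: [0.4606, -0.0474, 0.1351]
tool_rot: [0.927, 0.375, 0.0, -0.0]
force: [1.1, -0.5, 5.8]
finger_gap: -0.002
gripper_force: 2.7
scene 1205 front cover x -0.0137 n [ 1.     0.009 -0.009] y low/high [-0.0736  0.0073] [-0.075  -0.0057] z [0.0035 0.1527]
the job is handed in; nothing more can be done
None
```

The pink book is leaning flat on the cradle, upright, square and centred to about 2 mm, and released; the red key was held half-way (cap top measured at about 62 mm) for over 3 s and still held when I handed the job in at about 19 s.

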